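# Load the pad printer and slide the work in to its click stop

### The job

Pick the blue penlight barrel out of the wooden parts rack, lay it down (do not drop it) level in the two black V-blocks on the hand pad printer's work slide, about centred over them, and let go of it while the slide is still out at its loading end. Then take the slide's upright black handle and push the slide in under the red pad until you feel the spring ball click into the notch; do not run on past it. Finish there, still gripping the handle with the slide resting in its notch and the barrel lying in the V-blocks, and leave the silver barrel, ink jar, tape roll and wash bottle where they stand.

Things in the scene. Friction and masses are not known exactly. Their poses are not given: they have to be found in the camera images.
- blue_barrel_mid (a point): Blue anodised penlight barrel: smooth aluminium tube 140 mm long, 20 mm diameter, 50 to 100 g, both ends alike. The point is its centre, on its axis; its own x axis runs along the tube. It starts lying level in one of the two places of the parts rack, its axis 38 mm above the table, roughly pointing away from the robot.
- silver_barrel_mid (a point): Silver barrel of the same size in the other place of the rack, 75 mm beside the blue one (centre to centre). Bystander: leave it. The point is its centre, its own x axis runs along the tube.
- rack: Parts rack, fixed: wooden base 115 x 160 x 8 mm with four grey V-blocks, 14 mm wide, 80 mm apart centre to centre along each barrel. Origin under its centre, on the table; x along the barrels. The V-blocks stand 39 mm above the table (44 mm across); between them the barrel is free on both sides down to the wooden base 30 mm below its axis.
- printer: Grey hand pad printer, fixed, about 600 mm long and 165 mm wide. Origin on the table below the guide rail; its y axis runs along the rail, towards the column (the throat end), z up. The head overhangs from y = 70 to 330 mm, its underside 245 mm and its top 300 mm above the table; the red silicone pad hangs from it at y = 110 mm down to 146 mm above the table; the column is at y = 290 to 400 mm, 300 mm high, with a small lever knob up to 350 mm.
- slide (a joint): Position of the work slide along its rail in m: 0 = all the way out (loading end), growing as it goes in under the pad (printer's +y); it runs to 0.225. It starts between 0 and 0.03 and the notch comes at 0.16 to 0.20, depending on where the red detent block is clamped. Running drag about 1 to 3 N; it stays where it is left. Slide: aluminium plate 90 mm wide, 290 mm long, upper face 66 mm above the table.
- cradle (a point): Where the barrel's centre belongs: midway between the slide's two V-blocks, at the height of a seated 20 mm barrel's axis, 96 mm above the table and 30 mm above the slide plate. Its y axis runs along the groove (along the rail), z up. The V-blocks are black plastic, 16 mm wide, 80 mm apart centre to centre, 44 mm across, 31 mm high above the plate; open plate lies between them. 90 degree grooves.
- handle (a point): Grip point of the slide's upright round black handle: 22 mm diameter, standing on the slide plate 150 mm from the cradle point towards the loading end, its top 64 mm above the plate, steel collar 6 mm high and 32 mm diameter at its foot. The point is on its axis, 20 mm below its top, 44 mm above the plate.
- notch (a point): Mouth of the 9 mm wide notch in the steel strip along the slide's far (printer +x) edge, 90 mm from the cradle point towards the loading end; a yellow index line on the plate marks it. Moves with the slide; its y axis runs along the rail.
- ball_line (a point): Centre line of the spring ball plunger (steel ball 12 mm diameter, brass nose) in the red detent block (26 x 30 x 44 mm) clamped beside the rail on the printer's far side; the point lies where the ball meets the strip and its y axis runs along the rail. The ball sits in the notch when notch is level with this point along the rail: the ball first pulls the slide the last 4 mm home, then holds it with about 8 to 10 N, and beyond that lets it ride past.
- ink_jar: Black ink jar with white lid, 72 mm diameter, 85 mm high, origin under its centre. Bystander: leave it.
- tape_roll: Yellow roll of tape lying flat, 104 mm diameter, 24 mm high, origin under its centre. Bystander: leave it.
- wash_bottle: White wash bottle with red cap, 62 mm diameter, 160 mm high, origin under its centre. Bystander: leave it.
There are look-alikes about, which are no part of the job. Of the things that look like the part that bears blue_barrel_mid, the smaller one is meant.

How it is judged:
By the outcome, as a careful person would: the job done as asked, in the order asked, and still so for the second after the job is handed in, while the arm keeps its last pose, push and grip.
It also fails if it takes over 51 s, if anything falls off the work surface, if the arm or the gripper's body presses on something with over 40 N, if the wrist force passes 120 N, or if a joint passes its speed limit or range.

### The arm

A 6-joint arm with a two-finger parallel gripper is mounted at the origin on the work surface. World frame = base frame: x ahead of the robot, y to its left, z up, the work surface at z = 0. Lengths are in m, angles in rad, forces in N, time in s.
With the tool pointing down it reaches from about 0.35 to 0.8 m from the base axis. Payload 7.3 kg.
Tool frame: the origin (TCP) lies between the finger pads; the fingertips stand 25 mm ahead of it and the grasp point (between the pads) lies 6 mm ahead of it (r.tip_extent is the distance from the TCP to the fingertips, in m); z points along the fingers, y is the line along which they close (so a half turn about z gives the same grasp; the last joint's range is limited). The gripper opens to 85 mm and grips with 20 to 120 N. Pads are 22 mm wide; open, the fingers measure 114 mm over their backs; the gripper's body (76 mm by 85 mm) begins 54 mm behind the grasp point. The pads swing forward as they close: fully open they stand 13 mm farther back than shut.
Start: joints at [-0.146, 0.342, 1.524, -0, 1.275, -0.146], TCP at [0.525, 0, 0.256] pointing down, gripper open.
Joint ranges: [-2.53, 2.53], [-0.77, 2.02], [0.04, 2.7], [-1, 4.14], [0.28, 2.66], [-3.11, 3.11]. Speed limits (rad/s): [2.57, 2.57, 3.14, 3.14, 3.14, 3.14].

### API

Orientations are given as a unit quaternion [x, y, z, w].
In Python, from workcell import r, command_gripper, optics gives the robot as it stands. The module is installed in compiled form; this text tells all that it offers. Calls block until the motion is done:
- r.reach(position, orientation): joint-space move of the TCP to a pose.
- r.move_straight(position, orientation=None, speed=0.15, max_force=None): straight line of the TCP; orientation=None keeps the orientation; speed is the mean speed in m/s. With max_force (N) it stops when the force on the tool has changed by that much, and returns True; else False.
- r.movej(angles): joint-space move.
- command_gripper(opening, force=None): finger opening in m; force is the grip in N (None keeps the last); returns when the fingers have stopped.
- r.hold(seconds).
- r.solve_ik(position, orientation): joint angles nearest the present ones, or None.
- r.read_state(): the state.
- optics.get_image(name): name is "scene" or "side" or "wrist"; returns (picture, depth): 384x512x3 uint8, red, green, blue; 384x512 float32, m along the optical axis (not along the pixel's ray), 0 where there is no reading.
- optics.camera_model(name): a dict with "K" (3x3 intrinsics, pixels), "k1" (the pictures are not rectified: a ray, as slopes to the right and down, at radius r is drawn at 1 + k1 r^2 times it, then the intrinsics apply), "R" (3x3) and "t" (3): a world point X has camera coordinates R X + t; the wrist camera has in their place "tool_from_camera" (4x4, takes a point from camera to tool coordinates, whose origin is the TCP and whose axes are the flange's). Camera axes: x right, y down, z forward; pixel columns grow to the right and rows downward; lengths in m; the calibration is good to about 2 mm. A picture is of the moment at which its call begins: read the wrist's pose just before it. camera_model takes no time and is no camera call.
A pose or a line that the arm cannot do raises r.PlanningError and nothing moves.
- r.finish_job(): hands the job in; it is judged then, once.
The state is a dict: "time_s": time; "joint_positions": joint angles; "dq": joint speeds; "tau": joint torques, N m; "eef_pos": TCP position; "eef_rot": TCP orientation; "contact_force": force on the tool from outside, world axes, zero at the start; "torque": the same for the moment, N m; "grip_width": finger opening in m; "grip_force": force on a finger pad.
Only numpy, scipy, OpenCV 4.12 (cv2) and the standard library are available. Lean on these libraries where they do the work, as an engineer would, in place of code of your own. Each camera call takes 0.05 s, during which the arm holds its last target. There are 200 camera calls.

## Working session

There is one attempt and no reset: what is moved stays moved. The work goes in short steps, each a Python script; the robot and the scene stay as the last script left them, time stands still between calls to the robot, and variables do not carry over. Pictures are saved under pics/ and viewed, at most 10 in all, crops included, and the job is handed in when it is done.

```bash
mkdir -p pics; cat > h.py <<'E'
import numpy as np, cv2
from workcell import r, command_gripper, optics
def snap(n,f=None):
    s=r.read_state(); im,d=optics.get_image(n); m=optics.camera_model(n)
    if n=="wrist":
        from scipy.spatial.transform import Rotation as Ro
        T=np.eye(4);T[:3,:3]=Ro.from_quat(s["eef_rot"]).as_matrix();T[:3,3]=s["eef_pos"]
        W=T@np.array(m["tool_from_camera"])
    else:
        W=np.eye(4);R=np.array(m["R"]);W[:3,:3]=R.T;W[:3,3]=-R.T@np.array(m["t"])
    if f: cv2.imwrite(f"pics/{f}.png",im[:,:,::-1])
    return im,d,(np.array(m["K"]),m["k1"],W)
def rays(px,c):
    K,k1,W=c; px=np.atleast_2d(np.array(px,float))
    n=cv2.undistortPoints(px.reshape(-1,1,2),K,np.array([k1,0,0,0.])).reshape(-1,2)
    return np.c_[n,np.ones(len(n))]
def onplane(px,c,z):
    d=rays(px,c)@c[2][:3,:3].T; o=c[2][:3,3]
    return o+d*((z-o[2])/d[:,2])[:,None]
def bydepth(px,c,dep):
    px=np.atleast_2d(px).astype(int); z=dep[px[:,1],px[:,0]]
    return (rays(px,c)*z[:,None])@c[2][:3,:3].T+c[2][:3,3]
E
python3 - <<'E'
from h import *
for n in("scene","side","wrist"):
    im,d,c=snap(n,n); np.savez(f"pics/{n}.npz",im=im,d=d,K=c[0],k1=c[1],W=c[2]); print(n,c[2].round(3).tolist())
print(r.read_state())
a=cv2.imread("pics/scene.png");b=cv2.imread("pics/side.png")
cv2.imwrite("pics/both.png",np.vstack([a,b])[:, :])
E
```

```text
scene [[0.631, 0.667, -0.395, 0.879], [0.775, -0.536, 0.334, -0.371], [0.011, -0.517, -0.856, 0.902], [0.0, 0.0, 0.0, 1.0]]
side [[0.74, -0.489, 0.462, -0.047], [-0.672, -0.55, 0.495, -0.645], [0.012, -0.677, -0.735, 0.928], [0.0, 0.0, 0.0, 1.0]]
wrist [[1.0, 0.001, -0.001, 0.526], [0.001, -0.964, -0.267, 0.068], [-0.001, 0.267, -0.964, 0.373], [0.0, 0.0, 0.0, 1.0]]
{'time_s': 0.15, 'joint_positions': array([-1.45995571e-01,  3.42534026e-01,  1.52479628e+00, -2.95637135e-05,
        1.27537064e+00, -1.46021249e-01]), 'dq': array([ 0.00095498, -0.00189903, -0.00284528, -0.00093601,  0.00165521,
        0.00080244]), 'tau': array([ 1.24654900e-03, -4.33907533e+01, -2.46148127e+01, -9.02174702e-05,
        5.71925848e-03,  3.60333468e-05]), 'eef_pos': array([5.24735310e-01, 5.52566791e-05, 2.55800917e-01]), 'eef_rot': array([ 7.07094545e-01,  7.07118800e-01, -3.42007944e-04, -4.36242772e-04]), 'contact_force': array([0.4035653 , 0.27814921, 0.58808648]), 'torque': array([-0.0004378 , -0.01616926,  0.01469426]), 'grip_force': 0.0, 'grip_width': 0.08562891492895376}
```

View pics/scene.png

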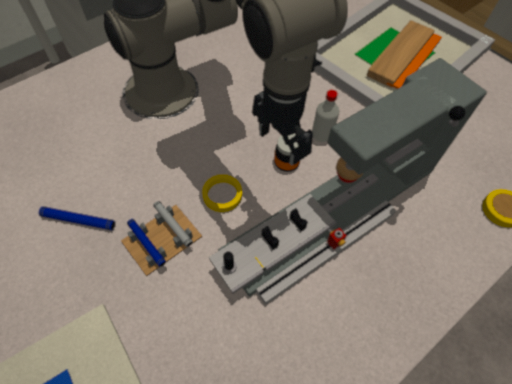

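View pics/side.png

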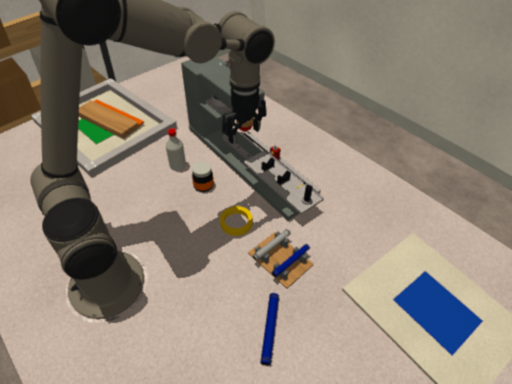

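Scene view: the robot is at the top. The rack is at (160,238) with a blue barrel at (146,242) and a silver one at (173,223). The printer's handle is at (228,260), its V-blocks at (270,238) and (298,220), and the red detent block at (337,238).

There are two candidates for the blue barrel: the one in the rack at (146,242), and a longer blue rod on the table at (76,218). The rack one fits, because it is shorter and lies in the rack. I'll confirm it in an enlarged crop.

```bash
python3 - <<'E'
from h import *
def ld(n):
    z=np.load(f"pics/{n}.npz"); return z["im"],z["d"],(z["K"],float(z["k1"]),z["W"])
for n in("scene","side"):
    im,d,c=ld(n); hsv=cv2.cvtColor(im,cv2.COLOR_RGB2HSV)
    def blobs(m,nm,z,amin=25):
        k,l,st,ce=cv2.connectedComponentsWithStats(m.astype(np.uint8))
        for i in range(1,k):
            if st[i,4]<amin: continue
            ys,xs=np.nonzero(l==i); p=onplane(np.c_[xs,ys],c,z); q=p.mean(0)
            ev,V=np.linalg.eigh(np.cov(p[:,:2].T)); ax=V[:,1]; t=(p[:,:2]-q[:2])@ax
            print(n,nm,ce[i].round(1),st[i,4],"pos",q.round(3),"ang",np.degrees(np.arctan2(ax[1],ax[0])).round(1),"len",np.ptp(t).round(3),"w",np.ptp((p[:,:2]-q[:2])@V[:,0]).round(3),"depthpt",np.median(bydepth(np.c_[xs,ys],c,d),0).round(3))
    H,S,V=cv2.split(hsv)
    blobs((H>105)&(H<130)&(S>150)&(V>50),"blue",0.042)
    blobs(((H<8)|(H>172))&(S>150)&(V>80),"red",0.1,15)
    blobs((H>20)&(H<35)&(S>100)&(V>90),"yellow",0.066,5)
    P=bydepth(np.stack(np.meshgrid(range(512),range(384)),-1).reshape(-1,2),c,d).reshape(384,512,3)
    np.save(f"pics/P_{n}.npy",P)
    ok=(V<60)&(P[...,2]>.072)&(P[...,2]<.14)&(P[...,0]>.35)
    blobs(ok,"black",0.1,10)
a=ld("scene")[0][170:310,110:410,::-1]; a=cv2.resize(a,None,fx=2.6,fy=2.6,interpolation=cv2.INTER_CUBIC); cv2.imwrite("pics/crop1.png",a)
E
```

```text
scene blue [ 75.7 217.8] 634 pos [ 0.272 -0.401  0.042] ang -141.2 len 0.181 w 0.023 depthpt [ 0.258 -0.401  0.024]
scene blue [146.1 242.6] 399 pos [ 0.431 -0.305  0.042] ang -179.6 len 0.138 w 0.019 depthpt [ 0.434 -0.306  0.046]
scene blue [ 60.7 378.9] 194 pos [ 0.575 -0.582  0.042] ang 58.5 len 0.049 w 0.023 depthpt [ 0.563 -0.588  0.012]
scene red [331.6  94. ] 73 pos [0.399 0.317 0.1  ] ang 132.4 len 0.031 w 0.025 depthpt [0.434 0.266 0.159]
scene red [337.2 235.6] 80 pos [0.709 0.023 0.1  ] ang 84.3 len 0.03 w 0.025 depthpt [0.706 0.033 0.073]
scene yellow [385.7  48.5] 34 pos [0.346 0.614 0.066] ang 104.1 len 0.19 w 0.002 depthpt [0.327 0.647 0.036]
scene yellow [222.  192.9] 818 pos [ 0.446 -0.095  0.066] ang 145.7 len 0.109 w 0.098 depthpt [ 0.425 -0.08   0.022]
scene yellow [497.6 205.8] 433 pos [0.884 0.393 0.066] ang 127.9 len 0.11 w 0.067 depthpt [0.879 0.42  0.023]
scene yellow [258.5 261.4] 22 pos [ 0.637 -0.14   0.066] ang 175.6 len 0.026 w 0.004 depthpt [ 0.637 -0.139  0.066]
scene black [424.1 162.8] 400 pos [0.704 0.329 0.1  ] ang 84.5 len 0.151 w 0.029 depthpt [
[... 899 characters left out ...]
[0.697 0.031 0.072]
side yellow [299.4 185.8] 8 pos [ 0.638 -0.141  0.066] ang 176.1 len 0.022 w 0.004 depthpt [ 0.637 -0.141  0.066]
side yellow [235.9 220.5] 552 pos [ 0.391 -0.113  0.066] ang 47.6 len 0.114 w 0.096 depthpt [ 0.414 -0.085  0.021]
side black [200.5 117.4] 351 pos [0.597 0.331 0.1  ] ang 89.0 len 0.175 w 0.092 depthpt [0.587 0.308 0.102]
side black [267.6 164. ] 83 pos [ 0.606 -0.024  0.1  ] ang -171.4 len 0.063 w 0.034 depthpt [ 0.619 -0.015  0.085]
side black [283.5 177.3] 86 pos [ 0.601 -0.102  0.1  ] ang -173.1 len 0.059 w 0.03 depthpt [ 0.615 -0.095  0.087]
side black [307.6 193.1] 95 pos [ 0.607 -0.199  0.1  ] ang -143.9 len 0.069 w 0.019 depthpt [ 0.6   -0.204  0.108]
```

View pics/crop1.png

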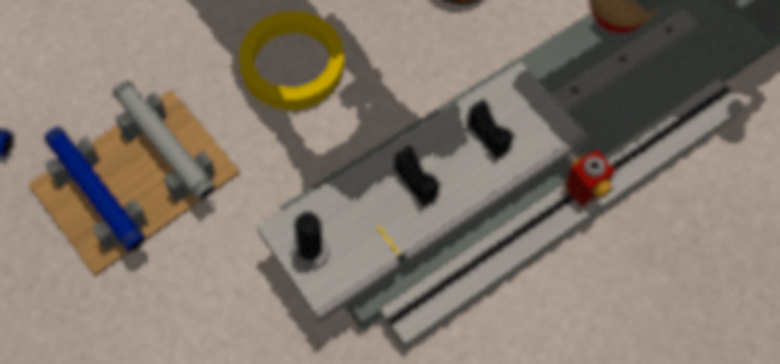

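The crop confirms the blue barrel in the rack: its measured length is 0.138 m against 0.18 m for the other rod. Next I'll move above it, look from close by, and use the first wrist picture for the V-blocks.

```bash
python3 - <<'E'
from h import *
z=np.load("pics/wrist.npz"); im0,d0,c0=z["im"],z["d"],(z["K"],float(z["k1"]),z["W"])
r.reach([0.428,-0.307,0.19],[1,0,0,0])
im,d,c=snap("wrist","w_rack"); print(r.read_state()["time_s"],r.read_state()["joint_positions"].round(2))
H,S,V=cv2.split(cv2.cvtColor(im,cv2.COLOR_RGB2HSV))
m=((H>105)&(H<130)&(S>150)&(V>40)).astype(np.uint8)
k,l,st,ce=cv2.connectedComponentsWithStats(m)
for i in range(1,k):
    if st[i,4]<300: continue
    ys,xs=np.nonzero(l==i); p=onplane(np.c_[xs,ys],c,.042)[:,:2]; rc=cv2.minAreaRect(p.astype(np.float32)*1000); print(ce[i],st[i],rc,np.median(bydepth(np.c_[xs,ys],c,d),0))
cv2.imwrite("pics/w2.png",np.hstack([cv2.resize(x[:,:,::-1],(400,300)) for x in(im0,im)]))
P=bydepth(np.stack(np.meshgrid(range(512),range(384)),-1).reshape(-1,2),c0,d0).reshape(384,512,3)
V=im0.max(2); m=((V<60)&(P[...,2]>.08)&(P[...,2]<.14)&(d0>0)).astype(np.uint8)
k,l,st,ce=cv2.connectedComponentsWithStats(m)
for i in range(1,k):
    if st[i,4]<100: continue
    q=P[l==i]; t=q[q[:,2]>.09]; print("black",ce[i].round(),st[i],q.min(0).round(3),q.max(0).round(3), t.mean(0).round(4) if len(t) else "")
E
```

```text
1.4417 [-0.77  0.41  1.62  0.    1.11  0.8 ]
[256.04616325 182.26994803] [ 244  112   25  145 3271] ((429.0577392578125, -305.871826171875), (123.00182342529297, 19.13589859008789), 0.2176326960325241) [ 0.43552974 -0.30586622  0.04583159]
[328.62433298 320.7022412 ] [ 294  283   68   77 1874] ((300.84716796875, -374.77716064453125), (86.85479736328125, 23.515838623046875), 39.00777816772461) [ 0.28882162 -0.37833803  0.02397947]
black [365. 191.] [ 337  179   57   26 1079] [ 0.6   -0.017  0.08 ] [0.644 0.001 0.098] [ 0.6226 -0.008   0.0946]
black [339. 270.] [326 260  30  24 544] [ 0.594 -0.096  0.08 ] [ 0.622 -0.079  0.098] [ 0.6    -0.086   0.0948]
```

View pics/w2.png

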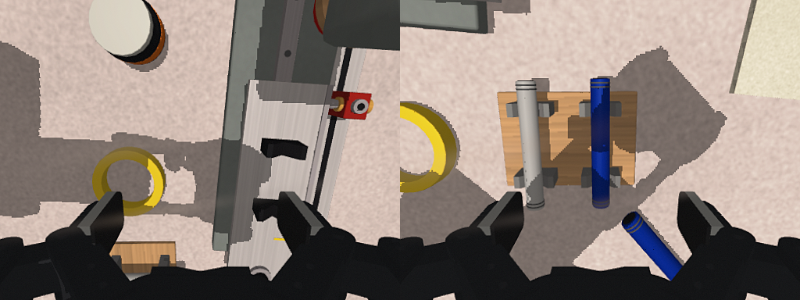

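The wrist view of the rack shows the blue barrel at about (600,143) in the composite, lying at (0.429, -0.306) along x with the silver one beside it. The first wrist view shows V-block V2 centred at (0.622, -0.008), which agrees with the scene camera. Next I'll pick it up, and fit the rail direction from the plate edge.

```bash
python3 - <<'E'
from h import *
z=np.load("pics/wrist.npz"); d0,c0=z["d"],(z["K"],float(z["k1"]),z["W"])
P=bydepth(np.stack(np.meshgrid(range(512),range(384)),-1).reshape(-1,2),c0,d0).reshape(384,512,3)
for side in(-1,1):
    pts=[]
    for v in range(110,250,2):
        xs=np.nonzero((abs(P[v,:,2]-.066)<.003)&(P[v,:,0]>.5))[0]
        if len(xs)>20: pts.append(P[v,xs[0] if side<0 else xs[-1]])
    pts=np.array(pts)
    for _ in range(4):
        a,b=np.polyfit(pts[:,1],pts[:,0],1); e=abs(pts[:,0]-a*pts[:,1]-b); pts=pts[e<=max(.0015,np.percentile(e,80))]
    print("edge",side,len(pts),"x at y=-.048",a*-.048+b,"rail ang",90-np.degrees(np.arctan(a)),pts[:,2].mean())
# red block from wrist
H,S,V=cv2.split(cv2.cvtColor(z["im"],cv2.COLOR_RGB2HSV)); m=((H<8)|(H>172))&(S>150)&(V>80)&(P[...,0]>.65)&(P[...,1]<.08)&(d0>0)
q=P[m]; t=q[q[:,2]>np.percentile(q[:,2],60)]; print("red",q.min(0),q.max(0),"top",t.min(0),t.max(0))
command_gripper(0.055,40)
r.move_straight([0.429,-0.306,0.1],[1,0,0,0],speed=.15)
print(r.move_straight([0.429,-0.306,0.045],speed=.08,max_force=10))
command_gripper(0.0,40)
s=r.read_state(); print(s["eef_pos"],s["grip_width"],s["grip_force"],s["contact_force"])
r.move_straight([0.429,-0.306,0.2],speed=.15)
s=r.read_state(); print(s["time_s"],s["grip_width"],s["grip_force"],s["contact_force"],s["torque"])
im,d,c=snap("wrist","held")
E
```

```text
edge -1 70 x at y=-.048 0.5747548221227253 rail ang 85.98174098205658 0.06466046866618308
edge 1 45 x at y=-.048 0.670464371877875 rail ang 85.94577743216556 0.06637602421662307
red [0.69034494 0.0243275  0.03669689] [0.71798    0.05440308 0.07550352] top [0.69043149 0.02456673 0.07352928] [0.71689979 0.05356225 0.07550352]
False
[ 0.42921924 -0.30632587  0.0455529 ] 0.0187529168985199 38.96906554698944 [-0.16097264 -0.29102604  4.65839666]
5.0333 0.018680100363165638 39.01192545890808 [ 0.63031007  0.13842118 -0.81539525] [-0.04109689  0.02614756  0.02736603]
```

```bash
cat >> h.py <<'E'
from scipy.spatial.transform import Rotation as Ro
def down(yaw):  # tool x at yaw, z down
    x=np.array([np.cos(yaw),np.sin(yaw),0]); z=np.array([0,0,-1.]); return Ro.from_matrix(np.c_[x,np.cross(z,x),z]).as_quat()
E
python3 - <<'E'
from h import *
q=down(np.radians(86))
r.reach([0.6193,-0.048,0.2],q)
r.move_straight([0.6193,-0.048,0.15],q,speed=.12)
s=r.read_state(); print(s["time_s"],s["eef_pos"],s["grip_width"],s["joint_positions"].round(2))
im,d,c=snap("wrist","w_hover")
P=bydepth(np.stack(np.meshgrid(range(512),range(384)),-1).reshape(-1,2),c,d).reshape(384,512,3)
H,S,V=cv2.split(cv2.cvtColor(im,cv2.COLOR_RGB2HSV))
m=(H>105)&(H<130)&(S>120)&(V>30)&(P[...,2]>.1); p=P[m]; print("blue",p.min(0),p.max(0),p[p[:,2]>.145].mean(0))
rc=cv2.minAreaRect(p[:,:2].astype(np.float32)*1000); print(rc)
im2,d2,c2=snap("side","s_hover"); im3,_,_=snap("scene","sc_hover")
f=lambda a,y,x:cv2.resize(a[y:y+150,x:x+200,::-1],(400,300))
cv2.imwrite("pics/hover.png",np.hstack([cv2.resize(im[:,:,::-1],(400,300)),f(im3,150,180)]))
E
```

```text
6.8667 [ 0.61946698 -0.04872109  0.15045032] 0.018859899124721875 [-0.2   0.61  1.39 -0.    1.15 -0.13]
blue [ 0.60904975 -0.0836565   0.14101729] [0.63478536 0.02074405 0.26732446] [ 0.62260332 -0.02546237  0.15090299]
((622.1887817382812, -32.00342559814453), (104.79624938964844, 20.046567916870117), 86.27172088623047)
```

View pics/hover.png

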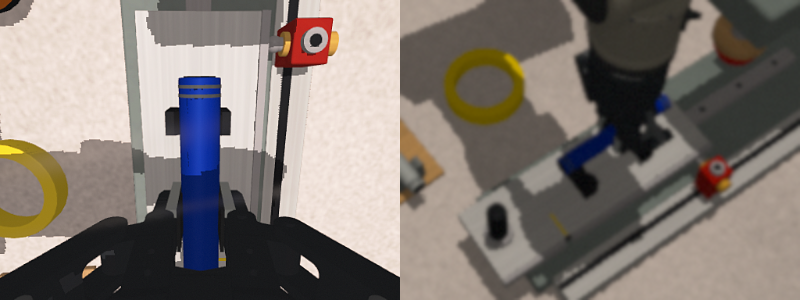

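At hover the barrel's far end is at y = 0.021, so its centre is at -0.049. V2 lies symmetrically about the barrel (pixels 165–231 against a barrel centre of 199). Next I'll lower it.

```bash
python3 - <<'E'
from h import *
r.move_straight([0.6193,-0.048,0.112],speed=.1)
print(r.move_straight([0.6193,-0.048,0.1015],speed=.02,max_force=6))
s=r.read_state(); print(s["time_s"],s["eef_pos"],s["grip_width"],s["contact_force"],s["torque"])
im,d,c=snap("wrist"); im3,_,_=snap("scene"); im2,_,_=snap("side")
f=lambda a,y,x:cv2.resize(a[y:y+90,x:x+120,::-1],(400,300))
cv2.imwrite("pics/low.png",np.vstack([np.hstack([cv2.resize(im[:,:,::-1],(400,300)),f(im3,190,230)]),np.hstack([f(im2,130,210),f(im2,130,210)])]))
P=bydepth(np.stack(np.meshgrid(range(512),range(384)),-1).reshape(-1,2),c,d).reshape(384,512,3)
H,S,V=cv2.split(cv2.cvtColor(im,cv2.COLOR_RGB2HSV))
m=(H>105)&(H<130)&(S>120)&(V>30)&(P[...,2]>.08)&(P[...,2]<.12); p=P[m]; print("blue",p.min(0),p.max(0))
for lo in(-.05,-.03,-.01,.005): 
    k=p[abs(p[:,1]-lo)<.005]; print(lo,k[:,2].max() if len(k) else None)
E
```

```text
True
7.975 [ 0.6194242  -0.04803212  0.10516025] 0.018550039747232204 [-1.76568409  0.3427784   4.90640061] [-0.03639888  0.13195739 -0.05324546]
blue [ 0.60733025 -0.08770571  0.08065866] [0.63456917 0.02144653 0.10861563]
-0.05 0.10849370690466892
-0.03 0.10847350493145025
-0.01 0.10824558253536407
0.005 0.10856286139869906
```

View pics/low.png

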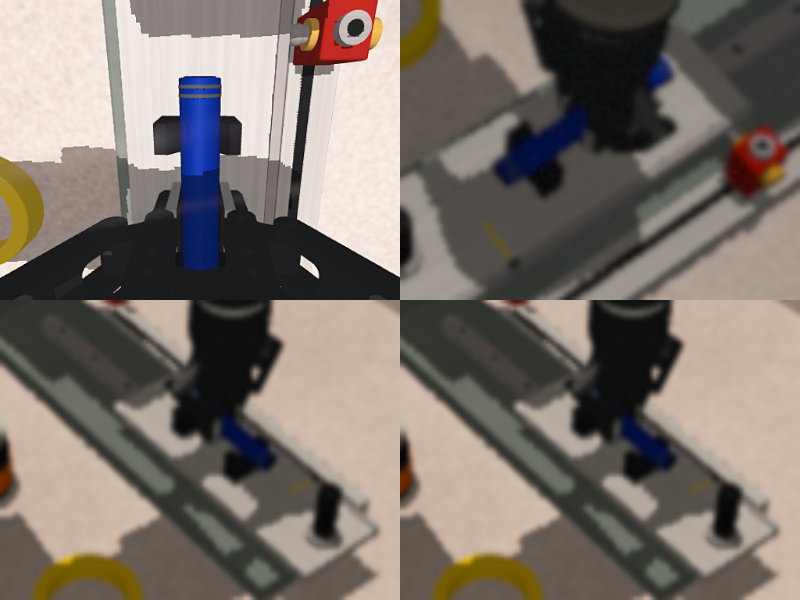

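The barrel touches one flank about 1.5 mm high, with a side force toward -x. I'll shift a little that way, seat it, and then release.

```bash
python3 - <<'E'
from h import *
pr=lambda:print({k:np.round(s[k],4) for k in("time_s","eef_pos","contact_force","torque","grip_width")} if (s:=r.read_state()) else 0)
r.move_straight([0.6182,-0.048,0.1052],speed=.02); pr()
print(r.move_straight([0.6182,-0.048,0.1015],speed=.015,max_force=6)); pr()
E
```

```text
{'time_s': np.float64(8.375), 'eef_pos': array([ 0.618, -0.048,  0.105]), 'contact_force': array([-0.0819, -0.9762,  0.2331]), 'torque': array([-0.033 ,  0.0231, -0.0324]), 'grip_width': np.float64(0.019)}
True
{'time_s': np.float64(8.5917), 'eef_pos': array([ 0.6182, -0.048 ,  0.1039]), 'contact_force': array([-1.2312,  0.1216,  4.4979]), 'torque': array([-0.056 ,  0.0346, -0.0766]), 'grip_width': np.float64(0.0182)}
```

```bash
python3 - <<'E'
from h import *
command_gripper(0.05,40)
r.move_straight([0.6182,-0.048,0.22],speed=.2)
u=np.array([np.cos(np.radians(86)),np.sin(np.radians(86))])
r.reach([*(np.array([.6185,-.048])-.15*u),.22],down(np.radians(-4)))
command_gripper(0.075,60)
s=r.read_state(); print(s["time_s"],s["eef_pos"],s["joint_positions"].round(2))
im,d,c=snap("wrist"); im3,d3,c3=snap("scene")
f=lambda a,y,x:cv2.resize(a[y:y+90,x:x+120,::-1],(400,300))
cv2.imwrite("pics/placed.png",np.hstack([cv2.resize(im[:,:,::-1],(400,300)),f(im3,190,210)]))
P=bydepth(np.stack(np.meshgrid(range(512),range(384)),-1).reshape(-1,2),c,d).reshape(384,512,3)
H,S,V=cv2.split(cv2.cvtColor(im,cv2.COLOR_RGB2HSV))
m=(H>105)&(H<130)&(S>120)&(V>30)&(P[...,2]>.08)&(P[...,2]<.12); p=P[m]
print("blue",cv2.minAreaRect(p[:,:2].astype(np.float32)*1000),p.min(0),p.max(0))
m=(V<60)&(P[...,2]>.124)&(P[...,2]<.136)&(abs(P[...,0]-.608)<.03)&(abs(P[...,1]+.198)<.03); p=P[m]; print("handle",len(p),p.min(0),p.max(0),p.mean(0))
m=(H>20)&(H<35)&(S>100)&(V>60)&(P[...,0]>.58)&(d>0); p=P[m]; print("yellow",len(p),p.mean(0))
E
```

```text
11.3167 [ 0.6081243  -0.19731988  0.22005453] [-0.43  0.58  1.24  0.    1.32  1.21]
blue ((618.9276123046875, -63.34526062011719), (111.20038604736328, 18.791690826416016), 85.72576141357422) [ 0.60577614 -0.11842238  0.09420942] [ 0.63187675 -0.00722336  0.10664464]
handle 750 [ 0.59878354 -0.2083775   0.12412437] [ 0.61964739 -0.18786389  0.13087073] [ 0.60994701 -0.19835058  0.1285317 ]
yellow 148 [ 0.63934111 -0.14423295  0.08298314]
```

View pics/placed.png

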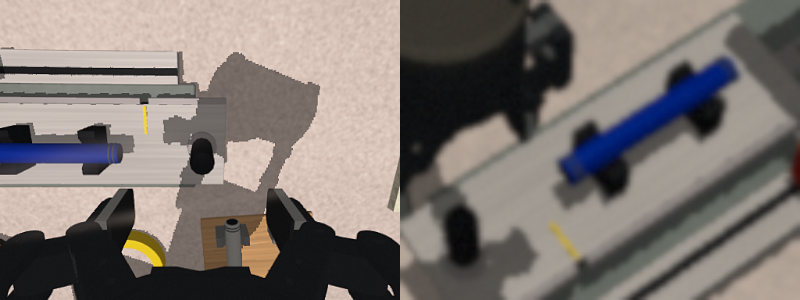

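The barrel is seated: its top is at 0.1066, its centre at y = -0.048 and its angle 85.7°. The handle is at (0.609, -0.198). I'll grip it and push most of the way.

```bash
cat >> h.py <<'E'
u=np.array([np.cos(np.radians(86)),np.sin(np.radians(86)),0])
E
python3 - <<'E'
from h import *
q=down(np.radians(-4))
print(r.move_straight([.609,-.198,.117],q,speed=.12,max_force=12))
command_gripper(0.0,80)
s=r.read_state(); print(s["time_s"],s["eef_pos"],s["grip_width"],s["grip_force"],s["contact_force"])
p0=s["eef_pos"].copy(); np.save("p0.npy",p0)
for t in(.02,.09,.165):
    print(r.move_straight(p0+t*u,speed=.08,max_force=12))
    s=r.read_state(); f=s["contact_force"]; print(t,s["time_s"].round(2),((s["eef_pos"]-p0)@u).round(4),"fu",(f@u).round(2),f.round(2))
im,d,c=snap("scene","pushed"); 
P=bydepth(np.stack(np.meshgrid(range(512),range(384)),-1).reshape(-1,2),c,d).reshape(384,512,3)
H,S,V=cv2.split(cv2.cvtColor(im,cv2.COLOR_RGB2HSV))
for nm,m in(("yellow",(H>20)&(H<35)&(S>100)&(V>60)&(abs(P[...,2]-.066)<.01)),("red",((H<8)|(H>172))&(S>150)&(V>60)&(P[...,0]>.66)&(P[...,2]<.09))):
    p=P[m]; print(nm,len(p),p.mean(0) if len(p) else "", (p@u).min() if len(p) else "",(p@u).max() if len(p) else "",np.median(p@u) if len(p) else "")
E
```

```text
False
12.9667 [ 0.6091214  -0.19820567  0.11763622] 0.020212460362590376 77.9671847820282 [-0.76751277 -0.1066884   5.17817652]
FalseTraceback (most recent call last):
  File "<stdin>", line 9, in <module>
AttributeError: 'float' object has no attribute 'round'
```

```bash
python3 - <<'E'
from h import *
p0=np.load("p0.npy")
for t in(.09,.165):
    print(r.move_straight(p0+t*u,speed=.08,max_force=12))
    s=r.read_state(); f=s["contact_force"]; print(t,s["time_s"],((s["eef_pos"]-p0)@u).round(4),"fu",(f@u).round(2),f.round(2))
im,d,c=snap("scene","pushed"); 
P=bydepth(np.stack(np.meshgrid(range(512),range(384)),-1).reshape(-1,2),c,d).reshape(384,512,3)
H,S,V=cv2.split(cv2.cvtColor(im,cv2.COLOR_RGB2HSV))
for nm,m in(("yellow",(H>20)&(H<35)&(S>100)&(V>60)&(abs(P[...,2]-.066)<.01)),("red",((H<8)|(H>172))&(S>150)&(V>60)&(P[...,0]>.66)&(P[...,2]<.09))):
    p=P[m]; print(nm,len(p),p.mean(0) if len(p) else "", (p@u).min() if len(p) else "",(p@u).max() if len(p) else "",np.median(p@u) if len(p) else "")
E
```

```text
False
0.09 14.3917 0.0905 fu 2.45 [2.04 2.31 1.66]
False
0.165 15.475 0.1654 fu 2.06 [ 5.22  1.7  -1.13]
yellow 21 [0.64994235 0.02611867 0.06557926] 0.06905888685983337 0.07396178303144568 0.07126848209509201
red 116 [0.70352892 0.03358001 0.06715679] 0.0725946522056514 0.1260118428360464 0.07878841617074075
```

```bash
python3 - <<'E'
from h import *
p0=np.load("p0.npy"); t=.165; log=[]
while t<.195:
    t+=.0007
    st=r.move_straight(p0+t*u,speed=.01)
    s=r.read_state(); f=s["contact_force"]@u; log.append((t,f)); print(f"{t*1e3:.1f}:{((s['eef_pos']-p0)@u)*1e3:.1f}:{f:.1f}",end="  ")
    if f<-4.5 : break
s=r.read_state(); print(s["time_s"],s["contact_force"])
E
```

```text
165.7:165.5:-0.3  166.4:166.0:-1.4  167.1:166.6:-1.0  167.8:167.4:-1.1  168.5:168.0:-0.5  169.2:168.7:-0.8  169.9:169.5:-1.5  170.6:170.1:-0.9  171.3:170.8:-1.0  172.0:171.5:-0.5  172.7:172.2:-1.0  173.4:172.9:-0.8  174.1:173.6:-0.3  174.8:174.3:-0.5  175.5:174.9:-1.0  176.2:175.8:-1.4  176.9:176.4:-0.2  177.6:177.1:-1.5  178.3:177.9:-0.5  179.0:178.8:0.8  179.7:179.7:0.4  180.4:180.6:2.7  181.1:181.6:3.0  181.8:182.6:4.6  182.5:182.9:2.6  183.2:183.1:0.2  183.9:183.3:-0.9  184.6:183.5:-3.3  185.3:183.8:-5.5  22.775 [ 4.38568784 -5.85248547 -1.72488419]
```

There was a clear click: pull-in from 178.5 to 183 mm, then rising resistance. I'll relax the push to the notch centre and check once.

```bash
python3 - <<'E'
from h import *
p0=np.load("p0.npy")
r.move_straight(p0+.1834*u,speed=.01); r.hold(.5)
s=r.read_state(); print(s["time_s"],((s["eef_pos"]-p0)@u),s["contact_force"],s["contact_force"]@u,s["grip_width"],s["grip_force"])
im,d,c=snap("scene"); im2,_,_=snap("side"); im1,_,_=snap("wrist")
f=lambda a,y,x:cv2.resize(a[y:y+135,x:x+180,::-1],(400,300))
cv2.imwrite("pics/final.png",np.vstack([np.hstack([f(im,140,220),f(im2,90,170)]),np.hstack([cv2.resize(im1[:,:,::-1],(400,300)),cv2.resize(im[:,:,::-1],(400,300))])]))
E
```

```text
23.6167 0.18309384054822403 [ 5.06322734 -0.70502438 -1.57187156] -0.35011408947148165 0.020104423398221372 78.71700882911682
```

View pics/final.png

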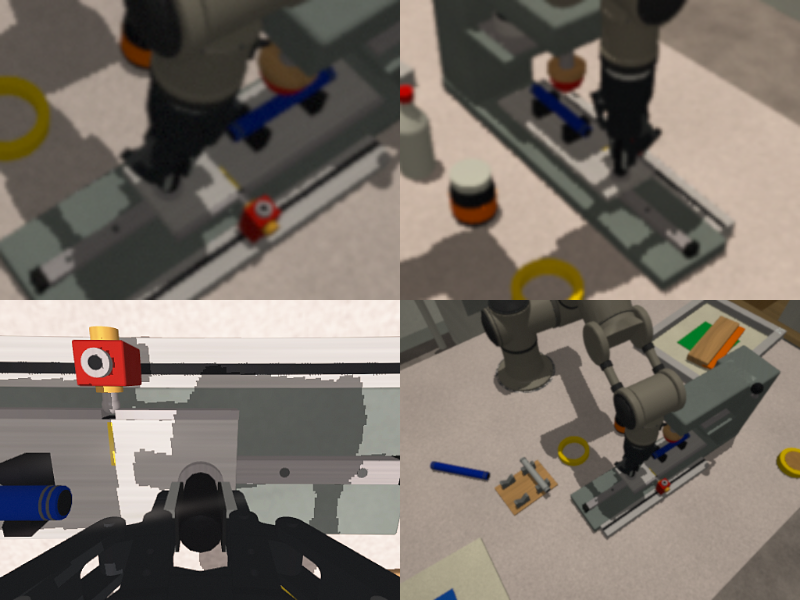

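The ball sits level with the yellow line, at about (112,415) in the wrist view. The barrel lies in both V-blocks under the pad, the handle is gripped, and the bystanders are where they stood. I'll hand it in.

```bash
python3 -c "
from h import *
print(r.finish_job())"
```

```text
the job is handed in; nothing more can be done
None
```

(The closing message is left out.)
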